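Re-pin the swing arm of a work rest

ROBOT

A 6-joint arm with a two-finger parallel gripper is mounted at the origin on the work surface. World frame = base frame: x ahead of the robot, y to its left, z up, the work surface at z = 0. Lengths are in mm, angles in rad, forces in N, time in s.
With the tool pointing down it reaches from about 400 to 825 mm from the base axis. Payload 7 kg.
Tool frame: the origin (TCP) lies midway between the tips of the shut fingers; the grasp point (between the pads) lies 19 mm behind it; z points along the fingers, y is the direction in which the jaws open and shut (so a half turn about z gives the same grasp; the last joint's range is limited). The gripper opens to 88 mm and grips with 3 to 60 N. Pads are 19 mm wide; open, the fingers measure 130 mm over their backs; the gripper's body (78 mm by 193 mm) begins 47 mm behind the grasp point.
Start: joints at [1.504, 0.359, 0.012, 0, -1.224, -0.288], TCP at [234.504, 632.932, 226.561] pointing down, gripper open.
Joint ranges: [-3.07, 3.07], [-1.43, 2.12], [-1.02, 1.25], [-3.03, 1.67], [-3.05, -0], [-3.03, 3.03]. Speed limits (rad/s): [2.39, 2.39, 3.01, 3.14, 3.14, 3.14].

INTERFACE

Orientations are given as a unit quaternion [x, y, z, w].
In Python, from bench import read_state, read_camera, camera_params, sign_off gives the robot as it stands.
- The arm moves only by the tool jog_arm, never from a script. Its argument "commands" is a list of rows, each a list of 7 numbers: the shift along the world's x, y, z each as a share of 0.3 m, from -1 to 1, then the turn, a rotation vector about the world's x, y, z each as a share of pi/2 rad, from -1 to 1, then the opening, from 0 (shut) to 1 (fully open). In form: [[tx, ty, tz, rx, ry, rz, gripper], ...]. A call has 1 to 12 rows; each row shifts and turns the pose as measured when the row begins; what a row does not reach is not made up. A row lasts 1/10 s, in which the tool goes at most 50 mm and 8.59 degrees, less where a joint would pass 70% of its speed; a pose out of reach is approached as far as the arm can. A call with a number of a shift or a turn outside -1 to 1 is refused whole. A call with a gripper value outside its range is refused whole. The fingers move at their own pace and stop on an object; the grip force is fixed at half the most. Time passes only in rows, so rows that do not move let the fingers close. It gives the time, the measured TCP pose, the force and the opening at its end, in the units of the state.
- read_state(): the state, without advancing time (a new reading comes with each control period).
- read_camera(name): name is "side" or "top"; returns the picture (480x640x3 uint8, red, green, blue); there is no depth.
- camera_params(name): a dict with "intrinsics" (3x3 intrinsics, pixels), "extrinsics" (4x4, takes a point from world to camera coordinates). Camera axes: x right, y up, looking along -z (the intrinsics and any distortion apply to the point x, -y, -z); pixel columns grow to the right and rows downward; lengths in mm; the calibration is good to about 2 mm. A picture is of the moment at which its call begins. camera_params takes no time and is no camera call.
- sign_off(): hands the job in, once; it reports no verdict.
The state is a dict: "clock": time; "qpos": joint angles; "joint_vel": joint speeds; "tau": joint torques, N m; "position": TCP position; "tcp_rot": TCP orientation; "ft_force": force on the tool from outside, world axes, zero at the start; "wrist_torque": the same for the moment, N m; "opening": finger opening in mm.
Only numpy, scipy, OpenCV 4.12 (cv2) and the standard library are available. Lean on these libraries where they do the work, as an engineer would, in place of code of your own. Each camera call takes 0.05 s, during which the arm holds its last target.

TASK

Pull the T-handled quick-release pin up out of the base plate of the work rest, swing the steel arm round until its hole is over the other, empty hole in the base plate, and push the pin down through both until it clicks fully home with its shoulder on the arm. Let go of it, and leave the other tools on the bench where they are.

Things in the scene. Friction and masses are not known exactly. Their poses are not given: they have to be found in the camera images.
- pin: Quick-release pin, 0.11 to 0.22 kg. Steel shank 18 mm diameter, 53 mm long, tapered to 10 mm over the last 7 mm, detent groove 39 mm down; above it a shoulder disc 28 mm across x 8 mm, a 13 mm stem, a black T-handle bar 66 x 17 x 20 mm (tall). Origin on the axis at the shoulder's underside; z up, x along the bar, whose centre is at z = +40 mm. Starts through arm and parked hole, shoulder on the arm; turns freely.
- pin_tip (a point): lower end of the pin, on its axis, 53 mm below the shoulder
- fixture: Work rest: grey base plate 180 (x) x 270 (y) x 30 mm thick, bolted to the bench, with two vertical through holes 21.5 mm in diameter, a fixed wooden V block (top 90 mm above the bench) near its -y end, and a pivoted steel arm. Spring balls in each hole catch the pin's groove: about 8 to 16 N to pull the pin out or push it in. Origin at the centre of the plate's underside, z up.
- work_hole (a point): the hole that is empty at the start, where the pin must end: centre of its mouth on the top of the plate, 30 mm above the bench, at (-30, 80) mm in the fixture frame
- parked_hole (a point): the hole that the pin is in at the start: centre of its mouth on the top of the plate, 30 mm above the bench, at (53, 43) mm in the fixture frame
- pivot (a point): the arm's vertical pivot axis, 57 mm above the bench, at (-30, -30) mm in the fixture frame; both holes are 110 mm from it; the pivot bolt stands 72 mm tall
- bore (a point): Arm's through hole, 19.5 mm diameter, 25 mm deep: centre of its upper mouth, 57 mm above the bench, 110 mm from the pivot. Arm 25 mm thick (2 mm above the plate), 40 mm wide (50 at the hole), 205 mm long, with a small wooden V rest (top 90 mm above the bench) 78 mm beyond the hole. A pin drawn up 28 to 42 mm is clear of the plate but still in the arm, so it can carry the arm round.
- swing (a joint): angle of the arm about its pivot (rad): 0 = parked, hole over the parked hole; 0.85 = hole over the work hole (anticlockwise seen from above); limits -0.1 and 1.0. It swings with light friction (about 1 N at the hole) and stays where it is left.
- pliers: bystander: long-nose pliers, blue handles, 170 mm, lying on the bench right beside the base plate
- driver: bystander: screwdriver with yellow handle, 190 mm, lying on the bench beside the base plate, robot side
- bearing: bystander: steel bearing ring 52 mm across, 14 mm tall, lying on the base plate
- hammer: bystander: hammer, 260 mm, on the bench, robot's left
- wrench: bystander: open-ended wrench, 180 mm, on the bench, robot's right
- billet: bystander: wood block 150 x 70 x 40 mm with a whetstone on it, on the bench, robot's left
Mind the look-alikes: they are no part of the job. What is meant by the pin is not blue, red or yellow, and is the smaller of those in its own colour.

How it is judged:
By the outcome, as a careful person would: the job done as asked, in the order asked, and still so for the second after the job is handed in, with the robot touching nothing.
It also fails if it takes over 45 s, if anything falls off the work surface, if the arm or the gripper's body presses on something with over 40 N, if the wrist force passes 120 N, or if a joint passes its speed limit or range.

## Working session

There is one attempt and no reset: what is moved stays moved. The work goes in short steps, Python scripts to look and compute and a tool call to move; the robot and the scene stay as the last step left them, time stands still between calls to the robot, and variables do not carry over. Pictures are saved under pics/ and viewed, and the job is handed in when it is done.

Besides the shell and the picture viewer there is one more tool, called after "Call:" as name([rows], argument=value, ...), one row to a line, values as JSON. jog_arm: Moves the arm, as the interface text tells. Its arguments: {"type":"object","properties":{"commands":{"type":"array"}},"required":["commands"]}

```bash
mkdir -p pics; ls; python3 - <<'E'
from bench import *
import cv2
for n in("side","top"):
    cv2.imwrite(f"pics/{n}0.png",read_camera(n)[:,:,::-1]); p=camera_params(n); print(n,p)
s=read_state();print(s)
E
```

```text
pics
side {'intrinsics': array([[440.72693722,   0.        , 324.30009562],
       [  0.        , 440.72693722, 241.12160197],
       [  0.        ,   0.        ,   1.        ]]), 'extrinsics': array([[ 7.71606362e-01, -6.35960693e-01, -1.33273872e-02,
        -4.28690991e+02],
       [ 4.72192838e-01,  5.58618060e-01,  6.81894264e-01,
        -3.22719342e+02],
       [-4.26213030e-01, -5.32447049e-01,  7.31329333e-01,
        -7.10157657e+02],
       [ 0.00000000e+00,  0.00000000e+00,  0.00000000e+00,
         1.00000000e+00]])}
top {'intrinsics': array([[500.13047986,   0.        , 316.63090939],
       [  0.        , 500.13047986, 247.55555383],
       [  0.        ,   0.        ,   1.        ]]), 'extrinsics': array([[-2.94896091e-02, -9.99562857e-01, -2.11146144e-03,
         4.56099227e+01],
       [ 9.94090881e-01, -2.95488146e-02,  1.04451848e-01,
        -5.91404812e+02],
       [-1.04468579e-01,  9.81259598e-04,  9.94527704e-01,
        -1.03878268e+03],
       [ 0.00000000e+00,  0.00000000e+00,  0.00000000e+00,
         1.00000000e+00]])}
{'clock': 0.1, 'qpos': array([ 1.50409792e+00,  3.59333138e-01,  1.11474753e-02, -2.93166179e-04,
       -1.22409730e+00, -2.88124740e-01]), 'joint_vel': array([-8.53726926e-04, -1.77825063e-03,  4.18165387e-05,  8.23356965e-04,
        9.20273190e-04, -1.28132579e-03]), 'tau': array([-1.49309024e-03, -5.84162378e+01,  2.93753082e+01,  7.01547459e+00,
        1.01895374e-02, -5.11846156e-05]), 'position': array([234.374896  , 632.53798143, 225.70627703]), 'tcp_rot': array([ 9.84294710e-01, -1.76531447e-01, -5.48533475e-05,  7.53995053e-04]), 'ft_force': array([0.35971565, 0.11755883, 0.27099767]), 'wrist_torque': array([-0.03985504, -0.03738665, -0.01046843]), 'opening': 87.76902880247464}
```

View pics/side0.png

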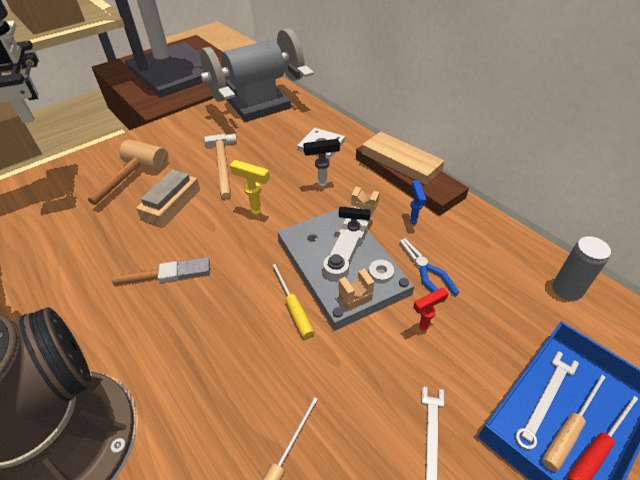

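View pics/top0.png

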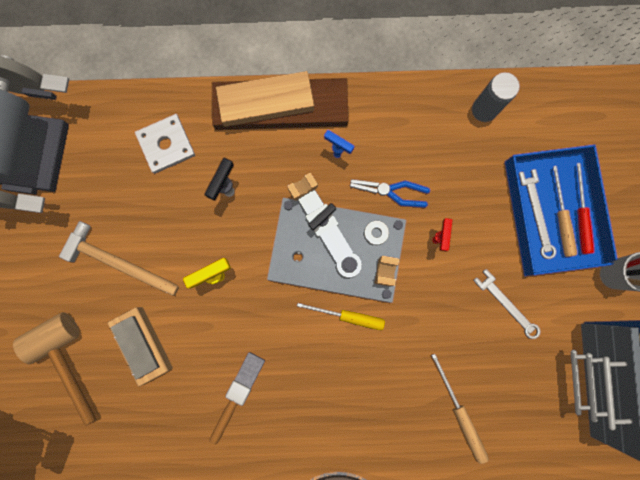

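```bash
python3 - <<'E'
import cv2
a=cv2.imread("pics/top0.png")[165:315,250:450]; cv2.imwrite("pics/tc.png",cv2.resize(a,None,fx=4,fy=4,interpolation=cv2.INTER_CUBIC))
a=cv2.imread("pics/side0.png")[180:335,260:460]; cv2.imwrite("pics/sc.png",cv2.resize(a,(800,600),interpolation=cv2.INTER_CUBIC) if 0 else cv2.resize(a,None,fx=3.8,fy=3.8,interpolation=cv2.INTER_CUBIC))
E
```

```text
(no output)
```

View pics/tc.png

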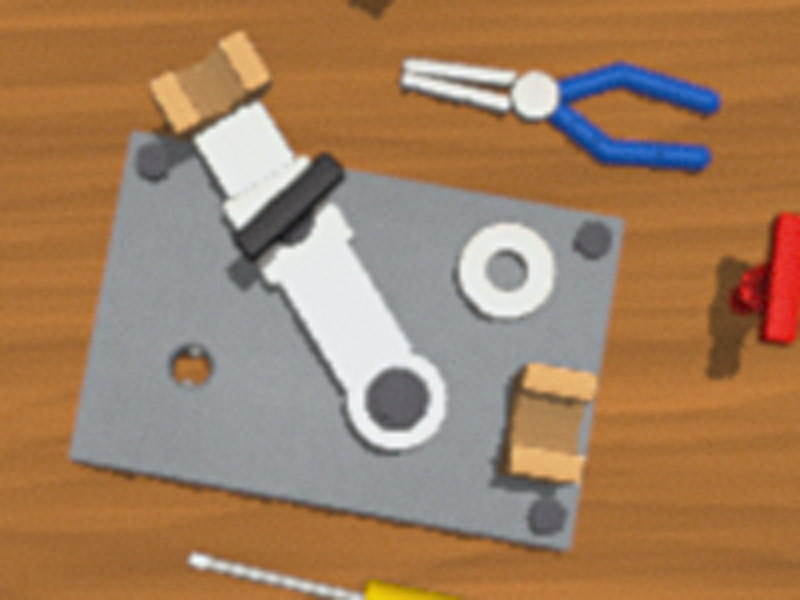

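View pics/sc.png

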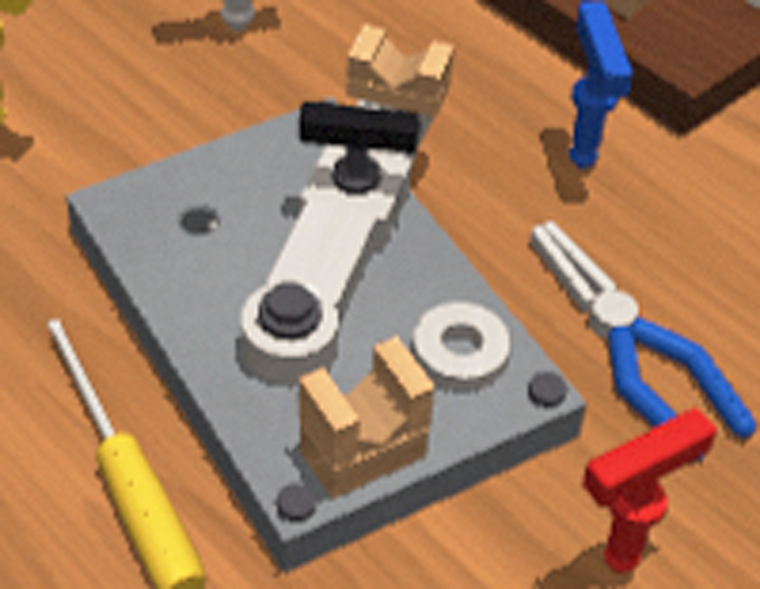

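```bash
cat > h.py <<'E'
import numpy as np, cv2
from bench import *
P={n:camera_params(n) for n in("side","top")}
def ray(n,uv):
    K=P[n]["intrinsics"];E=P[n]["extrinsics"];R=E[:3,:3]
    d=np.linalg.inv(K)@[uv[0],uv[1],1]; d=R.T@(d*[1,-1,-1]); return -R.T@E[:3,3],d/np.linalg.norm(d)
def onz(n,uv,z):
    o,d=ray(n,uv); return o+d*(z-o[2])/d[2]
def tri(a,b):
    o1,d1=ray("top",a);o2,d2=ray("side",b)
    t=np.linalg.lstsq(np.c_[d1,-d2],o2-o1,rcond=None)[0]
    p=o1+d1*t[0];q=o2+d2*t[1];return (p+q)/2,np.linalg.norm(p-q)
def proj(n,p):
    K=P[n]["intrinsics"];E=P[n]["extrinsics"];c=E[:3,:3]@p+E[:3,3];v=K@(c*[1,-1,-1]);return v[:2]/v[2]
def T(c):return (np.array(c)+.5)/4-.5+[250,165]
def S(c):return (np.array(c)+.5)/3.8-.5+[260,180]
E
python3 - <<'E'
from h import *
np.set_printoptions(precision=1,suppress=True)
print("hole",tri(T((191,367)),S((200,221))), onz("top",T((191,367)),30),onz("side",S((200,221)),30))
print("bolt",tri(T((398,398)),S((289,299))))
W=[onz("top",T(c),30) for c in[(132,132),(623,218),(570,548),(72,458)]]
print(np.array(W),"ctr",np.mean(W,0))
c=[onz("side",S(c),30) for c in[(583,408),(283,542),(68,200)]];print("side corners",np.array(c))
F=np.array([[90,135],[90,-135],[-90,-135],[-90,135]])
W=np.array(W)[:,:2];A=F-F.mean(0);B=W-W.mean(0)
th=np.arctan2((A[:,0]*B[:,1]-A[:,1]*B[:,0]).sum(),(A*B).sum());R=np.array([[np.cos(th),-np.sin(th)],[np.sin(th),np.cos(th)]])
print("th",th,"fit err",W-(F@R.T+W.mean(0)))
for n,f in dict(work=(-30,80),parked=(53,43),pivot=(-30,-30)).items(): print(n,R@np.array(f)+W.mean(0))
# bar
for n,(x0,y0,x1,y1) in dict(top=(305,200,340,235),side=(333,202,375,220)).items():
    im=cv2.imread(f"pics/{n}0.png")[y0:y1,x0:x1]; m=(im.max(2)<(50)).astype('uint8')
    k,l,st,ce=cv2.connectedComponentsWithStats(m);i=1+st[1:,4].argmax();print(n,st[i],ce[i]+[x0,y0])
    pts=cv2.findNonZero((l==i).astype('uint8'));print(cv2.minAreaRect(pts))
E
```

```text
hole (array([576.4,  69. ,  28.1]), np.float64(3.2515968501006993)) [574.9  69.8  30. ] [576.8  66.7  30. ]
bolt (array([553.1, -38.1,  71.3]), np.float64(2.350320904431632))
[[ 703.4   98.4   30. ]
 [ 648.5 -164.7   30. ]
 [ 472.8 -128.2   30. ]
 [ 528.2  134.3   30. ]] ctr [588.2 -15.1  30. ]
side corners [[ 645.9 -167.8   30. ]
 [ 473.1 -129.4   30. ]
 [ 528.1  130.    30. ]]
th -0.20575624763392647 fit err [[-0.5 -0.3]
 [-0.3  0.9]
 [ 0.3  0.6]
 [ 0.5 -1.2]]
work [575.2  69.4]
parked [648.9  16.2]
pivot [552.7 -38.3]
top [ 6 11 22 19 32] [322.2 220.7]
((17.303424835205078, 20.492467880249023), (2.553804397583008, 27.018512725830078), 51.009002685546875)
side [  6   5  31  13 317] [353.9 213.1]
((20.896038055419922, 11.539604187011719), (30.74664878845215, 11.24392032623291), 5.710593223571777)
```

```bash
python3 - <<'E'
from h import *
np.set_printoptions(precision=1,suppress=True)
im=cv2.imread("pics/top0.png")
for th in (60,70,80,90):
    m=(im.max(2)<th).astype('uint8');k,l,st,ce=cv2.connectedComponentsWithStats(m);i=l[216,323]
    if i: print(th,st[i],ce[i],cv2.minAreaRect(cv2.findNonZero((l==i).astype('uint8'))))
c=T((292,206)); print(c,onz("top",c,107))
# side top face: corners in crop
s=S((359,117)); print("tri centre",tri(c,(353.9,213.1)),onz("side",(353.9,213.1),97))
a=onz("top",T((251,248)),107);b=onz("top",T((334,163)),107);print(a,b,np.linalg.norm(b-a),np.arctan2(b[1]-a[1],b[0]-a[0]))
a=onz("side",S((302,118)),107);b=onz("side",S((418,132)),107);print(a,b,np.linalg.norm(b-a),np.arctan2(b[1]-a[1],b[0]-a[0]))
# gripper y axis now
from scipy.spatial.transform import Rotation as Ro
print(Ro.from_quat(read_state()["tcp_rot"]).as_matrix())
E
```

```text
90 [308 204  28  32 309] [321.3 218.1] ((320.7320556640625, 218.66226196289062), (12.28590202331543, 36.79627990722656), 47.48955535888672)
[322.6 216.1] [647.3  14.3 107. ]
tri centre (array([648.9,  14.1,  98.3]), np.float64(0.3636614718657983)) [650.1  15.   97. ]
[626.7  35.4 107. ] [668.5  -7.4 107. ] 59.78526373593365 -0.7977458626823437
[624.2  32.6 107. ] [664.8 -16.3 107. ] 63.63713364625754 -0.878488323442078
[[ 0.9 -0.3 -0. ]
 [-0.3 -0.9 -0. ]
 [ 0.   0.  -1. ]]
```

Call:
jog_arm([
  [0.083,-0.125,0,0,0,-0.025,0.5],
  [0.083,-0.125,0,0,0,-0.025,0.5],
  [0.083,-0.125,0,0,0,-0.025,0.5],
  [0.083,-0.125,0,0,0,-0.025,0.5],
  [0.083,-0.125,0,0,0,-0.025,0.5],
  [0.083,-0.125,0,0,0,-0.025,0.5],
  [0.083,-0.125,0,0,0,-0.025,0.5],
  [0.083,-0.125,0,0,0,-0.025,0.5],
  [0.083,-0.125,0,0,0,-0.025,0.5],
  [0.083,-0.125,0,0,0,-0.025,0.5],
  [0.083,-0.125,0,0,0,-0.025,0.5],
  [0.083,-0.125,0,0,0,-0.025,0.5],
])

```text
clock: 1.3
position: [536.0, 166.5, 220.3]
tcp_rot: [0.914, -0.406, -0.002, 0.004]
ft_force: [1.5, 0.9, 1.0]
opening: 43.8
```

Call:
jog_arm([
  [0.09,-0.12,-0.02,0,0,0,0.5],
  [0.09,-0.12,-0.02,0,0,0,0.5],
  [0.09,-0.12,-0.02,0,0,0,0.5],
  [0.08,-0.11,-0.03,0,0,0,0.5],
  [0,0,0,0,0,0,0.5],
  [0,0,0,0,0,0,0.5],
])

```text
clock: 1.9
position: [645.4, 13.0, 189.4]
tcp_rot: [0.912, -0.409, -0.003, 0.005]
ft_force: [0.0, 0.1, 1.4]
opening: 43.9
```

```bash
cat > st.py <<'E'
from h import *
from scipy.spatial.transform import Rotation as Ro
np.set_printoptions(precision=4,suppress=True)
def st(yaw=None):
    s=read_state();R=Ro.from_quat(s["tcp_rot"]).as_matrix();z=R[:,2]
    print("t",s["clock"],"pos",s["position"].round(1),"z",z,"yaw y",np.arctan2(R[1,1],R[0,1])%np.pi,"f",s["ft_force"].round(1),"tq",s["wrist_torque"].round(2),"op",round(s["opening"],1),"tiltfix share",np.cross(z,[0,0,-1])/(np.pi/2)); print(s["qpos"])
E
python3 - <<'E'
from st import *
st()
cv2.imwrite("pics/s1.png",cv2.resize(read_camera("side")[150:330,240:460,::-1],None,fx=3.3,fy=3.3,interpolation=2))
cv2.imwrite("pics/t1.png",cv2.resize(read_camera("top")[150:330,240:460,::-1],None,fx=3.3,fy=3.3,interpolation=2))
E
```

```text
t 1.9 pos [645.4  13.  189.4] z [-0.0099 -0.0067 -0.9999] yaw y 0.7271652457646014 f [0.  0.1 1.4] tq [ 0.12 -0.    0.02] op 43.9 tiltfix share [ 0.0043 -0.0063  0.    ]
[ 0.3238  0.3412 -0.1022  0.0035 -1.139   0.4019]
```

View pics/s1.png

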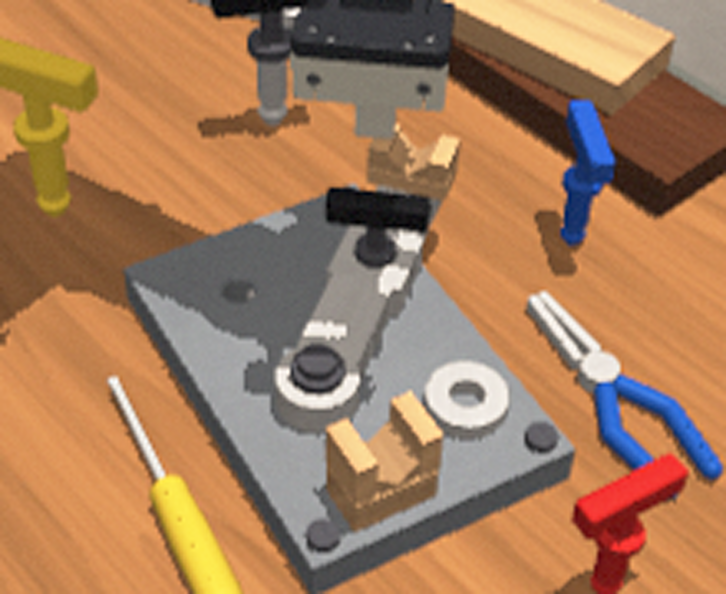

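View pics/t1.png

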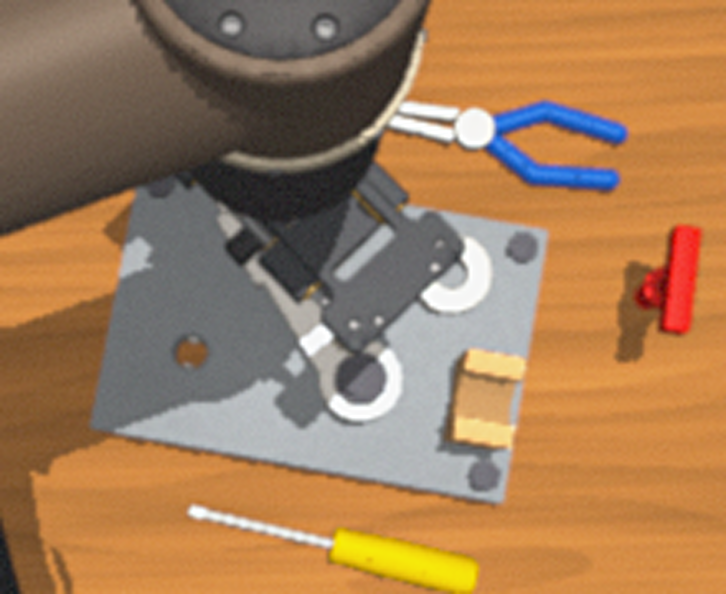

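Call:
jog_arm([
  [0.012,0.007,-0.12,0.004,-0.006,0.01,0.5],
  [0,0,-0.12,0,0,0,0.5],
  [0,0,-0.08,0,0,0,0.5],
  [0,0,0,0,0,0,0.5],
])

```text
clock: 2.4
position: [648.2, 21.3, 95.1]
tcp_rot: [0.917, -0.398, 0.003, -0.002]
ft_force: [-0.1, 0.4, -0.8]
opening: 43.9
```

Call:
jog_arm([
  [0.002,-0.02,-0.04,0,0,0.01,0.5],
  [0,0,0,0,0,0,0.5],
  [0,0,0,0,0,0,0.5],
])

```text
clock: 2.7
position: [650.2, 17.3, 86.0]
tcp_rot: [0.921, -0.389, 0.005, -0.003]
ft_force: [-0.6, -1.0, 0.7]
opening: 43.9
```

```bash
python3 -c "
from st import *
st()"
```

```text
t 2.7 pos [650.2  17.3  86. ] z [ 0.011   0.0027 -0.9999] yaw y 0.7725316911779032 f [-0.6 -1.   0.7] tq [ 0.07 -0.04  0.08] op 43.9 tiltfix share [-0.0017  0.007   0.    ]
[ 0.3265  0.4273 -0.2278  0.0012 -0.9043  0.4453]
```

Call:
jog_arm([
  [-0.005,-0.008,-0.03,-0.002,0.007,-0.01,0.5],
  [0,0,0,0,0,0,0.5],
  [0,0,0,0,0,0,0.5],
])

```text
clock: 3.0
position: [649.9, 15.0, 78.9]
tcp_rot: [0.918, -0.397, 0.001, -0.001]
ft_force: [-0.6, -0.5, -0.1]
opening: 43.8
```

```bash
python3 - <<'E'
from st import *
st()
cv2.imwrite("pics/s2.png",cv2.resize(read_camera("side")[150:330,240:460,::-1],None,fx=3.3,fy=3.3,interpolation=2))
E
```

```text
t 3.0 pos [649.9  15.   78.9] z [ 0.0029  0.0002 -1.    ] yaw y 0.7552871760705582 f [-0.6 -0.5 -0.1] tq [ 0.04 -0.05 -0.01] op 43.8 tiltfix share [-0.0001  0.0019  0.    ]
[ 0.323   0.4387 -0.2279  0.001  -0.9014  0.4317]
```

View pics/s2.png

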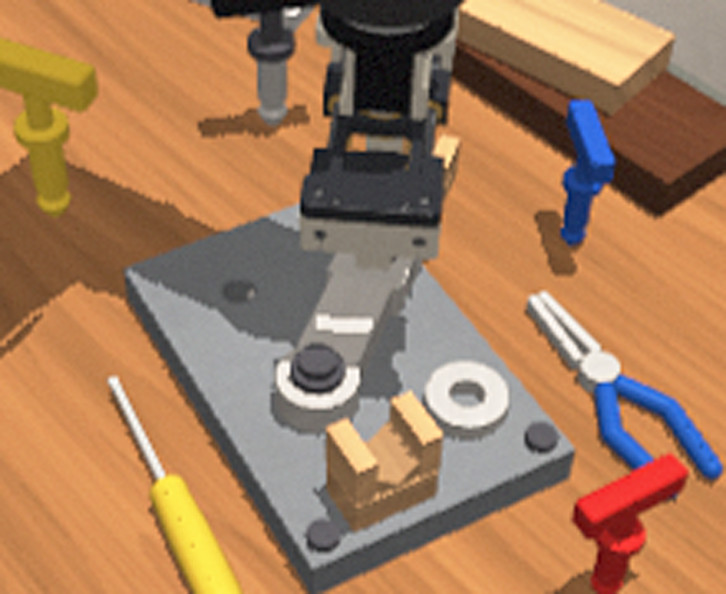

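The fingers (gripper front at about (370,210) px in this crop) straddle the bar above the arm; no contact force. Closing.

Call:
jog_arm([
  [0,0,0,0,0,0,0],
  [0,0,0,0,0,0,0],
  [0,0,0,0,0,0,0],
  [0,0,0,0,0,0,0],
  [0,0,0,0,0,0,0],
])

```text
clock: 3.55
position: [650.0, 14.9, 79.2]
tcp_rot: [0.918, -0.397, 0.001, -0.001]
ft_force: [0.1, 0.6, -1.1]
opening: 17.1
```

```bash
python3 -c "
from st import *
st()"
```

```text
t 3.55 pos [650.   14.9  79.2] z [ 0.0033  0.0004 -1.    ] yaw y 0.7550782336988138 f [ 0.1  0.6 -1.1] tq [ 0.01 -0.01  0.  ] op 17.1 tiltfix share [-0.0003  0.0021  0.    ]
[ 0.3228  0.4383 -0.2277  0.0009 -0.9015  0.4317]
```

Call:
jog_arm([
  [0,0,0.03,0,0,0,0],
  [0,0,0.03,0,0,0,0],
  [0,0,0.03,0,0,0,0],
  [0,0,0,0,0,0,0],
])

```text
clock: 3.95
position: [650.1, 15.1, 108.1]
tcp_rot: [0.918, -0.397, 0.001, -0.001]
ft_force: [0.3, -0.2, -1.2]
opening: 17.0
```

```bash
python3 -c "
from st import *
st()"
```

```text
t 3.95 pos [650.1  15.1 108.1] z [ 0.0031  0.0006 -1.    ] yaw y 0.7550202860953483 f [ 0.3 -0.2 -1.2] tq [ 0.03 -0.03  0.04] op 17.0 tiltfix share [-0.0004  0.002   0.    ]
[ 0.3229  0.4093 -0.1983  0.0006 -0.96    0.4318]
```

Call:
jog_arm([
  [0,0,0.023,0,0,0,0],
  [0,0,0,0,0,0,0],
])

```text
clock: 4.15
position: [650.0, 15.1, 116.3]
tcp_rot: [0.918, -0.397, 0.002, -0.001]
ft_force: [-0.4, 0.7, -2.1]
opening: 16.4
```

```bash
python3 - <<'E'
from st import *
st()
cv2.imwrite("pics/s3.png",cv2.resize(read_camera("side")[150:330,240:460,::-1],None,fx=3.3,fy=3.3,interpolation=2))
E
```

```text
t 4.15 pos [650.   15.1 116.3] z [ 0.0036  0.0008 -1.    ] yaw y 0.7549974052581145 f [-0.4  0.7 -2.1] tq [-0.   -0.08  0.01] op 16.4 tiltfix share [-0.0005  0.0023  0.    ]
[ 0.3229  0.4011 -0.1903  0.0005 -0.9758  0.4318]
```

View pics/s3.png

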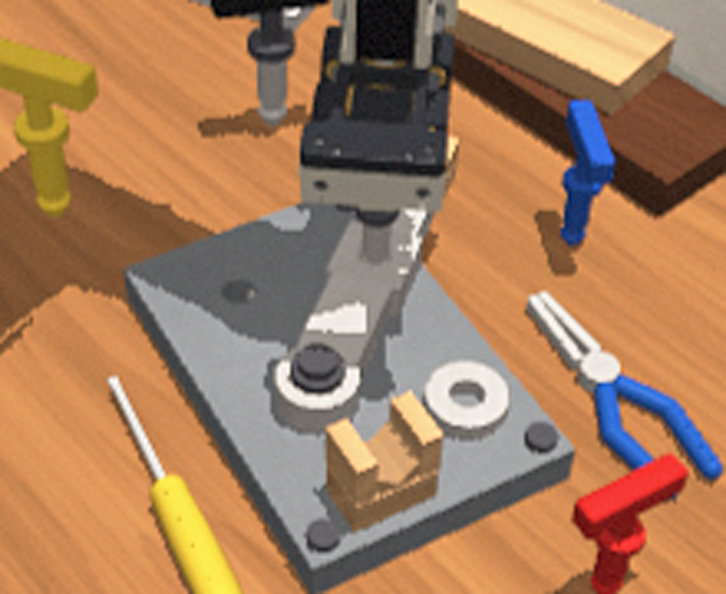

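Call:
jog_arm([
  [-0.016,0.027,0,0,0,0,0],
  [-0.018,0.025,0,0,0,0,0],
  [-0.021,0.024,0,0,0,0,0],
  [-0.022,0.022,0,0,0,0,0],
  [0,0,0,0,0,0,0],
])

```text
clock: 4.7
position: [623.2, 46.8, 114.5]
tcp_rot: [0.918, -0.397, 0.0, -0.0]
ft_force: [0.6, 0.4, -1.9]
opening: 16.9
```

```bash
cat >> st.py <<'E'
    d=s["position"][:2]-[552.8,-38.2];print("r",np.hypot(*d),"ang",np.arctan2(d[1],d[0]),"swing",np.arctan2(d[1],d[0])-.503)
E
python3 - <<'E'
from st import *
st()
cv2.imwrite("pics/s4.png",cv2.resize(read_camera("side")[150:330,240:460,::-1],None,fx=3.3,fy=3.3,interpolation=2))
E
```

```text
t 4.7 pos [623.2  46.8 114.5] z [ 0.0005  0.0002 -1.    ] yaw y 0.754411891136129 f [ 0.6  0.4 -1.9] tq [-0.04 -0.02 -0.  ] op 16.9 tiltfix share [-0.0001  0.0003  0.    ]
[ 0.3869  0.3674 -0.2482 -0.     -0.9546  0.3675]
r 110.38560792594348 ang 0.8793106901788449 swing 0.3763106901788449
```

View pics/s4.png

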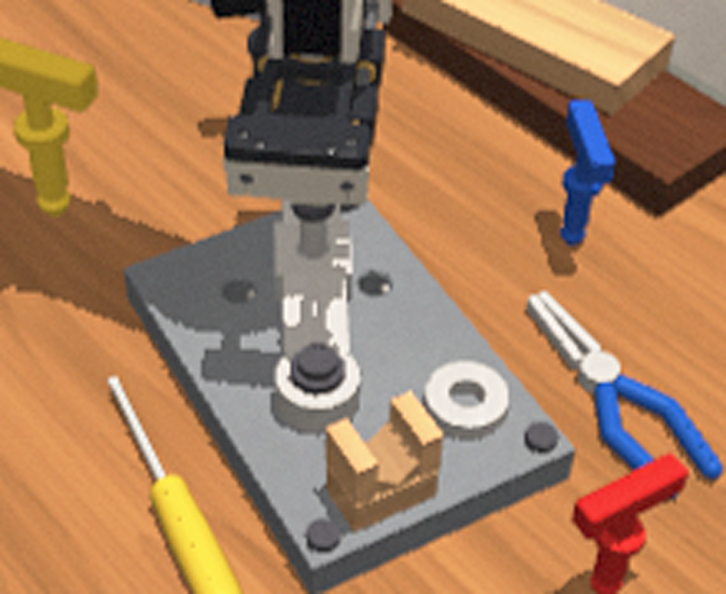

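Call:
jog_arm([
  [-0.026,0.02,0,0,0,0,0],
  [-0.028,0.017,0,0,0,0,0],
  [-0.029,0.014,0,0,0,0,0],
  [-0.03,0.012,0,0,0,0,0],
  [-0.031,0.009,0,0,0,0,0],
  [0,0,0,0,0,0,0],
  [0,0,0,0,0,0,0],
])

```text
clock: 5.45
position: [576.2, 69.7, 114.7]
tcp_rot: [0.918, -0.397, 0.0, -0.0]
ft_force: [-0.3, 0.5, -1.1]
opening: 16.6
```

```bash
python3 - <<'E'
from st import *
st()
cv2.imwrite("pics/s5.png",cv2.resize(read_camera("side")[150:330,240:460,::-1],None,fx=3.3,fy=3.3,interpolation=2))
cv2.imwrite("pics/t5.png",cv2.resize(read_camera("top")[150:330,240:460,::-1],None,fx=3.3,fy=3.3,interpolation=2))
E
```

```text
t 5.45 pos [576.2  69.7 114.7] z [ 0.0009 -0.     -1.    ] yaw y 0.7551068578877014 f [-0.3  0.5 -1.1] tq [-0.    0.06 -0.01] op 16.6 tiltfix share [0.     0.0006 0.    ]
[ 0.4575  0.3011 -0.3492  0.0005 -0.9197  0.2973]
r 110.45039260305606 ang 1.3571000448310866 swing 0.8541000448310866
```

View pics/s5.png

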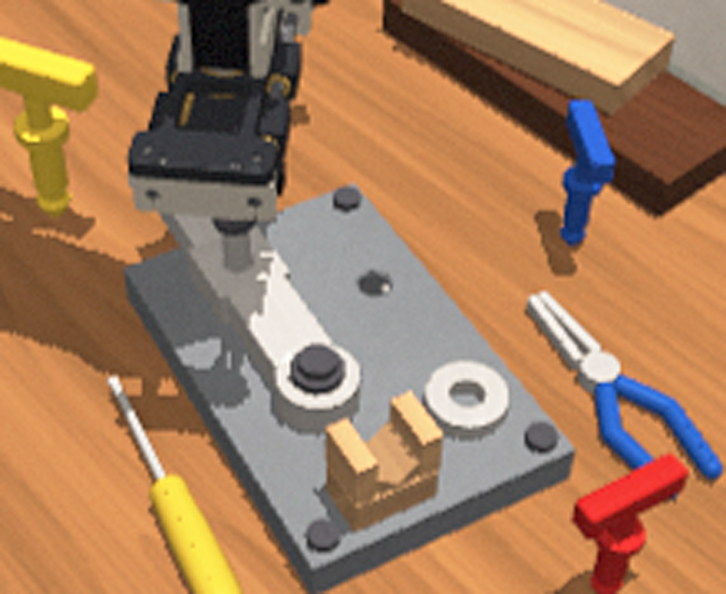

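View pics/t5.png

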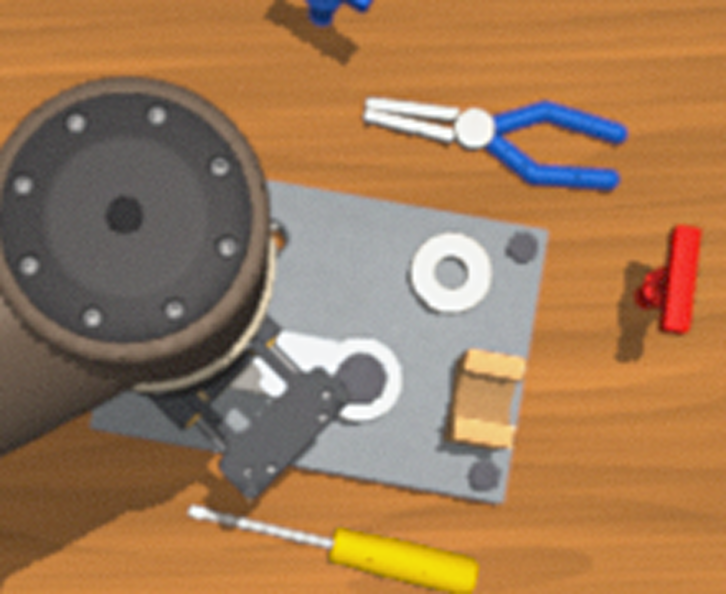

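Call:
jog_arm([
  [0.001,-0.001,-0.02,0,0,0,0],
  [0,0,-0.02,0,0,0,0],
  [0,0,-0.02,0,0,0,0],
])

```text
clock: 5.85
position: [577.9, 69.2, 95.8]
tcp_rot: [0.918, -0.397, 0.001, -0.001]
ft_force: [-1.0, -0.3, -0.7]
opening: 16.9
```

Call:
jog_arm([
  [-0.002,0,-0.02,0,0,0,0],
  [-0.001,0,-0.02,0,0,0,0],
  [0,0,-0.015,0,0,0,0],
])

```text
clock: 6.15
position: [578.0, 68.6, 78.7]
tcp_rot: [0.918, -0.397, 0.002, -0.0]
ft_force: [-5.9, -5.7, 37.4]
opening: 17.1
```

```bash
python3 -c "
from st import *
st()"
```

```text
t 6.15 pos [578.   68.6  78.7] z [ 0.003 -0.001 -1.   ] yaw y 0.7549071246803303 f [-5.9 -5.7 37.4] tq [-2.    2.66 -0.15] op 17.1 tiltfix share [0.0006 0.0019 0.    ]
[ 0.4554  0.3432 -0.3864  0.003  -0.839   0.2975]
r 109.69556630762501 ang 1.3388713293734964 swing 0.8358713293734964
```

Call:
jog_arm([
  [0,0,0,0,0,0,0],
  [0,0,0,0,0,0,0],
])

```text
clock: 6.35
position: [578.0, 68.4, 79.0]
tcp_rot: [0.918, -0.397, 0.002, 0.0]
ft_force: [-2.1, 1.0, 1.6]
opening: 16.3
```

```bash
python3 - <<'E'
from st import *
st()
cv2.imwrite("pics/s6.png",cv2.resize(read_camera("side")[150:330,240:460,::-1],None,fx=3.3,fy=3.3,interpolation=2))
E
```

```text
t 6.35 pos [578.   68.4  79. ] z [ 0.0029 -0.0014 -1.    ] yaw y 0.75512613612847 f [-2.1  1.   1.6] tq [ 0.7   1.03 -0.03] op 16.3 tiltfix share [0.0009 0.0019 0.    ]
[ 0.4554  0.3429 -0.3863  0.0034 -0.8397  0.2975]
r 109.54378081650336 ang 1.3388208788859852 swing 0.8358208788859852
```

View pics/s6.png

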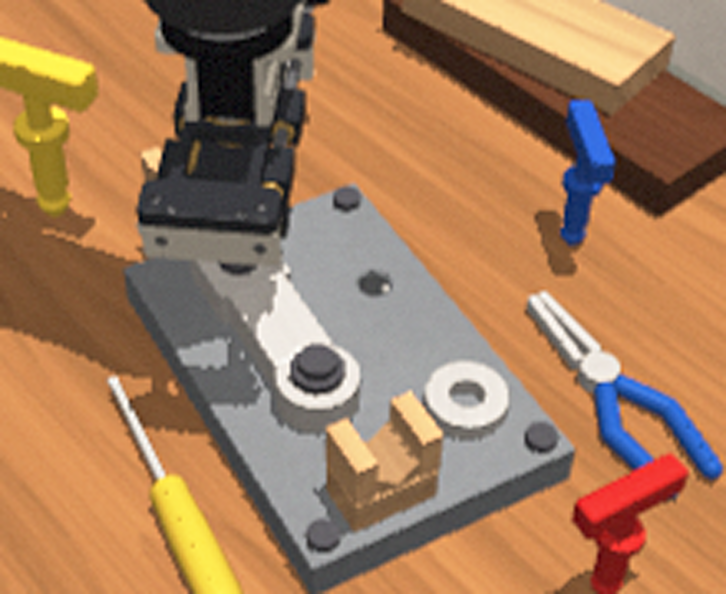

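Call:
jog_arm([
  [0,0,0,0,0,0,0.5],
  [0,0,0,0,0,0,0.5],
  [0,0,0,0,0,0,0.5],
  [0,0,0.1,0,0,0,0.5],
  [0,0,0.15,0,0,0,0.5],
  [0,0,0.15,0,0,0,0.5],
  [0,0,0,0,0,0,0.5],
])

```text
clock: 7.1
position: [577.7, 67.5, 200.7]
tcp_rot: [0.918, -0.397, 0.001, 0.002]
ft_force: [0.7, -0.7, -0.5]
opening: 43.7
```

```bash
python3 - <<'E'
from st import *
st()
cv2.imwrite("pics/s7.png",cv2.resize(read_camera("side")[150:330,240:460,::-1],None,fx=3.3,fy=3.3,interpolation=2))
E
```

```text
t 7.1 pos [577.7  67.5 200.7] z [ 0.0006 -0.004  -1.    ] yaw y 0.7552684573206143 f [ 0.7 -0.7 -0.5] tq [ 0.07 -0.14 -0.  ] op 43.7 tiltfix share [0.0025 0.0004 0.    ]
[ 0.455   0.2246 -0.239   0.0043 -1.1084  0.2984]
r 108.54979281621073 ang 1.3396397090321508 swing 0.8366397090321508
```

View pics/s7.png

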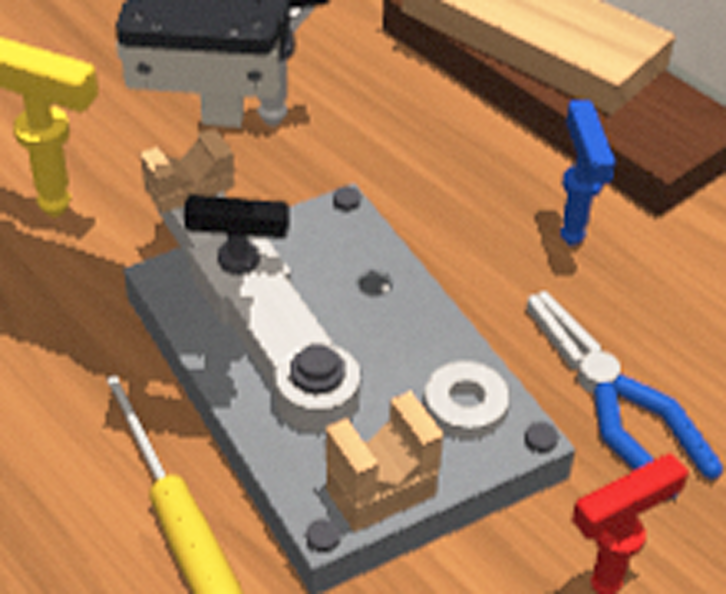

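Call:
jog_arm([
  [-0.05,0.14,0.05,0,0,0,0.5],
  [-0.05,0.14,0.02,0,0,0,0.5],
  [-0.05,0.14,0,0,0,0,0.5],
  [-0.07,0.14,0,0,0,0,0.5],
  [-0.07,0.14,0,0,0,0,0.5],
  [-0.07,0.14,0,0,0,0,0.5],
  [-0.07,0.14,0,0,0,0,0.5],
  [-0.07,0.14,0,0,0,0,0.5],
  [-0.07,0.14,0,0,0,0,0.5],
  [0,0,0,0,0,0,0.5],
])

```text
clock: 8.15
position: [394.3, 455.3, 208.8]
tcp_rot: [0.916, -0.4, -0.003, 0.007]
ft_force: [-0.2, -1.0, -0.2]
opening: 43.9
```

```bash
python3 - <<'E'
from st import *
st()
s=read_camera("side");t=read_camera("top")
cv2.imwrite("pics/side8.png",s[:,:,::-1]);cv2.imwrite("pics/top8.png",t[:,:,::-1])
cv2.imwrite("pics/sc8.png",cv2.resize(s[180:335,260:460,::-1],None,fx=3.8,fy=3.8,interpolation=2))
cv2.imwrite("pics/tc8.png",cv2.resize(t[165:315,250:450,::-1],None,fx=4,fy=4,interpolation=2))
E
```

```text
t 8.15 pos [394.3 455.3 208.8] z [-0.01   -0.0102 -0.9999] yaw y 0.7471659319760224 f [-0.2 -1.  -0.2] tq [ 0.02 -0.09  0.01] op 43.9 tiltfix share [ 0.0065 -0.0064  0.    ]
[ 1.1777  0.261  -0.1666 -0.0058 -1.1565 -0.4282]
r 518.3681376158339 ang 1.8815950906322185 swing 1.3785950906322184
```

View pics/sc8.png

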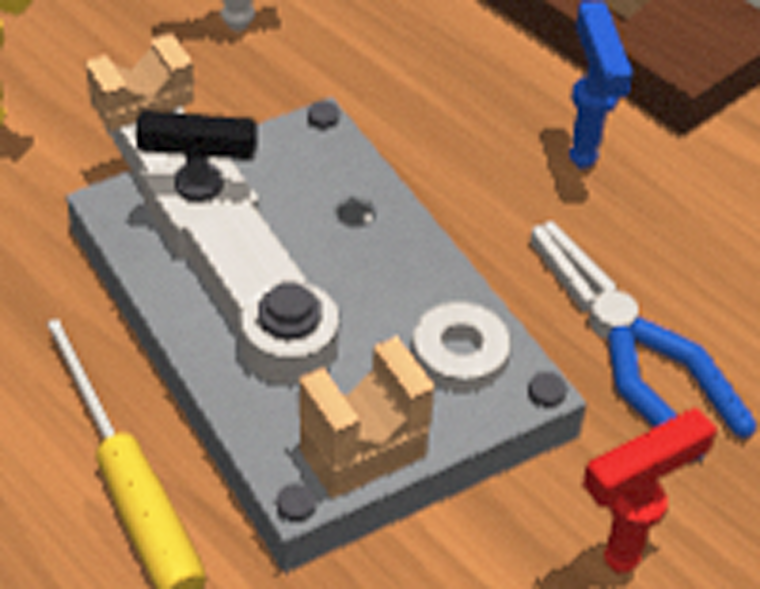

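View pics/tc8.png

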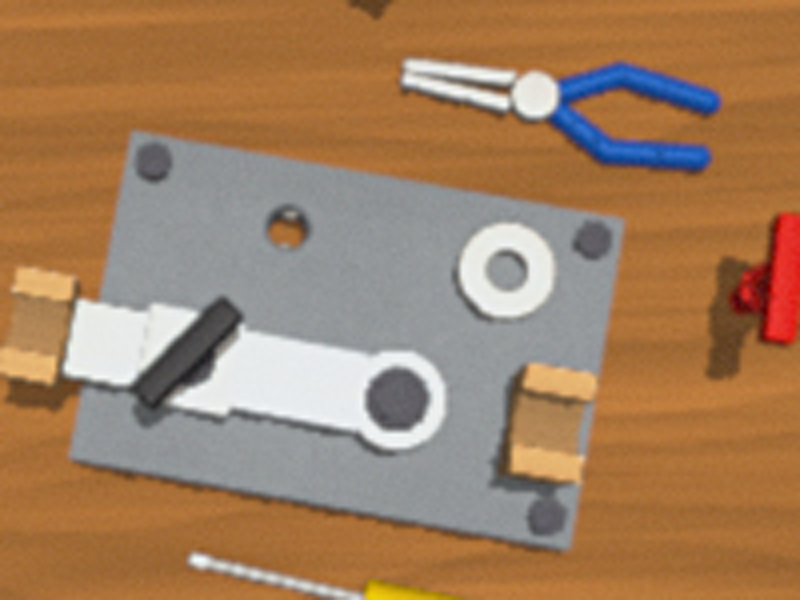

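```bash
python3 - <<'E'
from st import *
np.set_printoptions(precision=1,suppress=True)
def side(f,box):
    x0,y0,x1,y1=box;im=cv2.imread(f)[y0:y1,x0:x1];m=(im.max(2)<50).astype('uint8')
    k,l,s,c=cv2.connectedComponentsWithStats(m);i=1+s[1:,4].argmax();return c[i]+[x0,y0],s[i]
a,sa=side("pics/side0.png",(333,202,375,220));b,sb=side("pics/side8.png",(288,202,335,222))
print(a,sa,b,sb)
def top(f,p):
    im=cv2.imread(f);m=(im.max(2)<90).astype('uint8');k,l,s,c=cv2.connectedComponentsWithStats(m);return c[l[p[1],p[0]]],s[l[p[1],p[0]]]
print(top("pics/top8.png",(297,253)))
tb=T((189,353)); ta=T((292,206))
print("start",tri(ta,a),"now",tri(tb,b), "expected xy 575.5,69.4")
for z in (97,102,107): print(z,proj("side",np.array([576,69.3,z]))+ (a-proj("side",np.array([649.2,15.3,97]))))
# shoulder disc lower vs arm; side px of shoulder centre
print("shoulder start/now",tri(ta,S((357,176)))[0],onz("side",S((357,176)),63),onz("side",S((199,184)),63))
E
```

```text
[353.9 213.1] [  6   5  31  13 317] [311.  215.3] [  8   7  31  13 312]
(array([296.1, 254. ]), array([282, 240,  28,  30, 306], dtype=int32))
start (array([648.9,  14.1,  98.2]), np.float64(0.29953350146388474)) now (array([576.4,  67.7,  97.8]), np.float64(0.9995694343828441)) expected xy 575.5,69.4
97 [310.5 215.2]
102 [310.4 213.4]
107 [310.3 211.7]
shoulder start/now [653.9  14.9  57. ] [647.7  11.6  63. ] [575.6  64.4  63. ]
```

```bash
python3 -c "
from st import *
a=cv2.imread('pics/top0.png');b=cv2.imread('pics/top8.png');d=(cv2.absdiff(a,b).max(2)>60).astype('uint8')
k,l,s,c=cv2.connectedComponentsWithStats(d);print([x.tolist() for x in s[1:] if x[4]>25])
print(sign_off())"
```

```text
[[305, 173, 12, 14, 75], [288, 184, 11, 13, 66], [252, 186, 100, 87, 2894], [253, 232, 15, 8, 73], [250, 252, 14, 8, 83], [0, 304, 88, 125, 6078], [73, 317, 50, 43, 873], [64, 344, 66, 63, 1035], [135, 375, 14, 13, 86], [116, 385, 25, 19, 143], [0, 432, 48, 11, 191], [67, 440, 53, 29, 532], [6, 444, 37, 10, 136], [3, 453, 37, 17, 167], [118, 456, 18, 8, 36], [146, 473, 24, 7, 70]]
the job is handed in; nothing more can be done
None
```

I pulled the black T-handled pin up about 36 mm and swung the arm round with it by about 0.85 rad. I then pushed the pin down through both holes, let go, backed the robot away and handed the job in at about 8.3 s.

**Pin height:** from two views the bar centre is now at (576, 68, 98) mm, against a height of 98 mm when it was seated at the start.

**Seating:** the pin stopped hard under about 37 N at the end of the push, more than the 16 N the catch needs. The finished pictures show the shoulder down on the arm. I did not feel or see the click on its own; I take it from the height and the force.

**Position:** the two-view bar centre is within about 2 mm of the work hole's measured centre (575, 69).

**Other tools:** comparing the top pictures from before and after, the changes were at the fixture arm and pin, and in the lower-left area where the robot and its shadow now stand. That area includes the mallet and part of the billet, so the picture comparison could not confirm those two. The robot moved well above the bench there and I saw no contact force on the way.

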